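Clamp the reference tin in the sample clamp with the quarter-turn lever

ROBOT

A 6-joint arm with a two-finger parallel gripper is mounted at the origin on the work surface; the furniture and walls round the work are solid. World frame = base frame: x ahead of the robot, y to its left, z up, the work surface at z = 0. Lengths are in mm, angles in degrees, forces in N, time in s.
With the tool pointing down it reaches from about 325 to 875 mm from the base axis. Payload 4.4 kg.
Tool frame: the origin (TCP) lies at the very end of the fingers, on their centre line; the grasp point (between the pads) lies 19 mm behind it (ctrl.grip_point_offset is the distance from the TCP to the grasp point, in mm); z points along the fingers, y is the line along which they close (so a half turn about z gives the same grasp; the last joint's range is limited). The gripper opens to 85 mm and grips with 20 to 120 N. Pads are 22 mm wide; open, the fingers measure 114 mm over their backs; the gripper's body (76 mm by 85 mm) begins 54 mm behind the grasp point. The pads swing forward as they close: fully open they stand 13 mm farther back than shut.
Start: joints at [54.746, 11.837, 88.321, -0, 79.842, -8.623], TCP at [257.75, 513.996, 231.282] pointing down, gripper open.
Joint ranges: [-156.59, 156.59], [-49.26, 127.26], [12.9, 141.05], [-63.56, 243.56], [4.71, 150.69], [-161.64, 161.64]. Speed limits (degrees/s): [159.86, 159.86, 180, 180, 180, 180].

INTERFACE

Orientations are given as a 3x3 rotation matrix whose columns are the frame's x, y, z axes.
In Python, from bench import ctrl, capture, job, models gives the robot as it stands. The module is installed in compiled form; this text tells all that it offers.
- The arm moves only by the tool play_rows, never from a script. Its argument "commands" is a list of rows, each a list of 3 entries, a list of its own where there are three numbers: the closure, from 0 (fully open) to 1 (shut), then the shift along the world's x, y, z in mm, then the turn, a rotation vector about the world's x, y, z in degrees. In form: [[gripper, [tx, ty, tz], [ax, ay, az]], ...]. A call has 1 to 10 rows; each row is the pose to reach, as a shift and turn from the pose commanded when the call began; what a row does not reach only later rows make up. A row lasts 1/8 s, in which the tool goes at most 62.5 mm and 10.7 degrees, less where a joint would pass 70% of its speed; a pose out of reach is approached as far as the arm can. A call with a gripper value outside its range is refused whole. The fingers move at their own pace and stop on an object; "grip_force" is the grip in N (left out, the last holds). Time passes only in rows, so rows that repeat a pose let the fingers close. It gives the time, the measured TCP pose, the force, the opening and the grip force at its end, in the units of the state.
- ctrl.sense(): the state, without advancing time (a new reading comes with each control period).
- capture(name): name is "scene" or "top"; returns a dict with "image" (400x640x3 uint8, red, green, blue), "intrinsics" (3x3 intrinsics, pixels), "xyz" and "rotation" of the camera in the world. Camera axes: x right, y up, looking along -z (the intrinsics and any distortion apply to the point x, -y, -z); pixel columns grow to the right and rows downward; lengths in mm; the calibration is good to about 2 mm. A picture is of the moment at which its call begins. There is no depth.
- job.sign_off(): hands the job in; it is judged then, once.
Trained networks look in a picture, given as the dict that the camera call returned (one of the last four; its "shot" number tells which), for a name from the list of things; names that differ only in an ending like _2 or _b are one class to them, and where a whole thing is asked for, a point or a joint stands for the part that bears it (a point fixed in the world has none). Each returns a list of dicts, best first, with "confidence" (0 to 1); they miss things now and then, are a little off and sometimes report something else, mostly with a low value. They report only what shows in the picture. A call takes as long as a camera call. They do not tell look-alikes from the thing itself.
- models.boxes_of(picture, thing): "pixel" ([column, row] in pixels, amid what is visible of it).
The state is a dict: "t": time; "joints": joint angles; "joint_velocities": joint speeds; "tau": joint torques, N m; "eef_pos": TCP position; "eef_rot": TCP orientation; "force": force on the tool from outside, world axes, zero at the start; "wrist_torque": the same for the moment, N m; "gripper_width": finger opening in mm; "gripper_force": force on a finger pad.
Only numpy, scipy, OpenCV 4.12 (cv2) and the standard library are available. Lean on these libraries where they do the work, as an engineer would, in place of code of your own. Each camera call takes 0.05 s, during which the arm holds its last target. There are 200 camera calls.

TASK

Set the round reference tin upright and fully down into the round well of the bench clamp and let go of it. Then push the black-handled lever, fingers behind its handle, counter-clockwise through its quarter turn until it bears against its rubber-sleeved stop with the tin pressed down under its foot, and lean on it there with a firm push of about 16 N for about a second; never put more than 22 N on the clamp or lever, leave the lever and tin clamped, and do not disturb the two vials.

Things in the scene. Friction and masses are not known exactly. Their poses are not given: they have to be found in the camera images.
- holder: Bench clamp, bolted down: aluminium base plate 92 x 136 x 12 mm (own x, y, z), origin at its underside's centre, z up. Well at own x 0, y +32 mm; lever pivot (upright, 25 mm thick) at own x 0, y -28 mm. Position and yaw vary. The force limit counts all that presses on the clamp, lever included; pinching the lever counts both fingers.
- well (a point): Centre of the well's floor, 22 mm above the desk, in an aluminium ring of 45 mm inner and 58 mm outer diameter whose rim is 8 mm above the floor. The floor is a white disc on a spring: it bears the tin's weight without sinking, then yields at 3 N/mm after 6 N. The point does not sink with the floor; axes as the holder's.
- tin: Loose round aluminium tin, 22 mm high, about 60 g; lid 43 mm in diameter (from 11 mm up), body below it 41 mm. Origin at the centre of its underside, z up. Standing on the well's floor its top is 14 mm above the well's rim.
- lever (a joint): Lever angle, rad, about the vertical pivot: 0 open (handle along holder's -x, clamping arm along +x), growing counter-clockwise from above to 1.571 at the stop (handle along -y, foot over the well). Stiff; stays where left. From about 1.0 the foot rides onto the tin's lid and presses the tin 2.5 mm down: roughly 4 to 11 N at the handle. The stop yields less than 1 mm to a firm push.
- lever_grip (a point): Middle of the lever's black round handle (18 mm thick, from 55 to 115 mm from the pivot axis): 85 mm from the pivot axis, 55 mm above the desk. Its x axis points along the handle to the pivot, z up; when closing, the handle moves along its own -y. The lever's top is 68 mm above the desk.
- foot (a point): Lowest point of the lever's domed white foot (28 mm wide), under the clamping arm 60 mm from the pivot axis, 41.5 mm above the desk.
- stop (a point): Top of the rubber-sleeved stop post, 9 mm thick, 61 mm above the desk, at the holder's own x +14, y -54 mm. The lever's steel shank meets it when closed.
- vial_a: Bystander: standing glass sample vial with a dark cap, 21 mm wide, 48 mm high, beside the clamp on its own +x side. Origin under its centre. Not to be disturbed.
- vial_b: Bystander: a second such vial, likewise.
Not all that is in view belongs to the job. There is more than one size of the tin; the job needs the larger.

How it is judged (in metres and radians):
On the way, in this order (a step that is already met when the one before it is completed fails the run):
1. the tin stands upright, fully down in the well, and is let go, the lever still open (horizontal distance between tin and well below 0.004 m and z of tin in the frame of well between -0.003 and 0.0015 m and angle between tin's own z axis and vertical below 0.08 rad and contact force between the fingers and tin below 0.1 N and value of joint lever below 0.9 rad), for 0.2 s.
2. the lever is at its end stop and is pressed there with more than 12 N (value of joint lever above 1.54 rad and contact force between the fingers and holder above 12 N), for 0.3 s.
At the end, for the whole second after the job is handed in: The lever rests within 0.04 rad of its end stop (angle above 1.53), the tin stands upright (within 0.08 rad) in the well within 4 mm of its centre, held 1.5 to 4.5 mm below its free standing height by the lever's foot, everything at rest (horizontal distance between tin and well below 0.004 m and z of tin in the frame of well between -0.0045 and -0.0015 m and angle between tin's own z axis and vertical below 0.08 rad and value of joint lever above 1.53 rad and linear speed of tin below 0.01 m/s and velocity of joint lever below 0.05 rad/s); the robot touches nothing.
It fails at once if more than 22 N on the clamp or its lever (contact force between any of the fingers, the arm and holder above 22 N).
It fails at once if a vial moved by more than 15 mm or knocked over (distance of any of vial_a, vial_b from where it was at the start of the episode above 0.015 m or angle between any of vial_a, vial_b's own z axis and vertical above 0.3 rad).
It also fails if it takes over 69 s, if anything falls off the work surface, if the arm or the gripper's body presses on something with over 40 N, if the wrist force passes 120 N, or if a joint passes its speed limit or range.

## Working session

There is one attempt and no reset: what is moved stays moved. The work goes in short steps, Python scripts to look and compute and a tool call to move; the robot and the scene stay as the last step left them, time stands still between calls to the robot, and variables do not carry over. Pictures are saved under pics/ and viewed, at most 10 in all, crops included, and the job is handed in when it is done.

Besides the shell and the picture viewer there is one more tool, called after "Emit:" by a JSON object that holds its "api" and its "payload". play_rows: Moves the arm, as the interface text tells. Its arguments: {"type":"object","properties":{"commands":{"type":"array"},"grip_force":{"type":"number"}},"required":["commands"]}

```bash
mkdir -p pics; cat > h.py <<'E'
import numpy as np, cv2
from bench import ctrl, capture, job, models
def proj(p,P):
    R=np.array(p["rotation"]);c=R.T@(np.array(P,float)-np.array(p["xyz"]))
    q=np.array(p["intrinsics"])@np.array([c[0],-c[1],-c[2]]);return q[:2]/q[2]
def ray(p,px):
    K=np.array(p["intrinsics"]);d=np.linalg.inv(K)@np.array([px[0],px[1],1.])
    return np.array(p["rotation"])@np.array([d[0],-d[1],-d[2]])
def atz(p,px,z):
    d=ray(p,px);o=np.array(p["xyz"]);return o+d*(z-o[2])/d[2]
def save(p,n,crop=None,s=1):
    im=cv2.cvtColor(np.array(p["image"]),cv2.COLOR_RGB2BGR)
    if crop: im=im[crop[1]:crop[3],crop[0]:crop[2]]
    cv2.imwrite("pics/"+n,cv2.resize(im,None,fx=s,fy=s,interpolation=cv2.INTER_CUBIC))
E
python3 - <<'E'
from h import *
for n in("scene","top"):
    p=capture(n);save(p,n+"0.png");print(n,p["xyz"],p.keys(),np.round(p["intrinsics"],1).tolist(),np.round(p["rotation"],3).tolist())
    for t,z in(("holder",12),("tin",22),("lever",60),("lever_grip",55),("well",30),("foot",45),("stop",61),("vial_a",48)):
        for r in models.boxes_of(p,t)[:5]: print(t,r["confidence"],np.round(r["pixel"]),np.round(atz(p,r["pixel"],z)))
E
```

```text
scene [ -18.85324579 -622.22109182  410.00983682] dict_keys(['image', 'intrinsics', 'xyz', 'rotation', 'shot']) [[468.8, 0.0, 317.6], [0.0, 468.8, 194.8], [0.0, 0.0, 1.0]] [[0.669, 0.312, -0.675], [-0.743, 0.259, -0.616], [-0.018, 0.914, 0.406]]
holder 0.65 [334. 231.] [ 543. -146.   12.]
tin 0.83 [252. 212.] [487.   9.  22.]
tin 0.5 [249. 244.] [406. -78.  22.]
lever 0.57 [335. 218.] [ 511. -175.   60.]
lever_grip 0.71 [330. 222.] [ 503. -172.   55.]
lever_grip 0.64 [253. 212.] [446. -46.  55.]
well 0.63 [337. 234.] [ 513. -179.   30.]
foot 0.66 [334. 217.] [ 536. -153.   45.]
stop 0.82 [332. 232.] [ 470. -204.   61.]
vial_a 0.68 [393. 222.] [ 580. -245.   48.]
vial_a 0.61 [380. 214.] [ 592. -209.   48.]
top [ 404.08334602  -99.87640935 1032.31891841] dict_keys(['image', 'intrinsics', 'xyz', 'rotation', 'shot']) [[468.8, 0.0, 317.6], [0.0, 468.8, 189.0], [0.0, 0.0, 1.0]] [[-0.024, 0.986, -0.166], [-1.0, -0.021, 0.019], [0.015, 0.167, 0.986]]
holder 0.66 [330. 203.] [ 545. -146.   12.]
tin 0.87 [252. 225.] [499.  24.  22.]
tin 0.47 [298. 261.] [420. -73.  22.]
lever 0.88 [340. 211.] [ 521. -164.   60.]
lever_grip 0.82 [340. 209.] [ 526. -166.   55.]
well 0.59 [331. 202.] [ 544. -148.   30.]
foot 0.88 [340. 209.] [ 526. -165.   45.]
stop 0.95 [331. 207.] [ 530. -145.   61.]
vial_a 0.48 [346. 158.] [ 636. -182.   48.]
```

View pics/scene0.png

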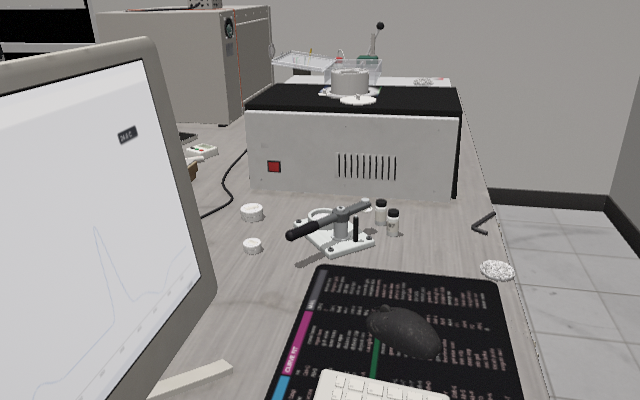

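```bash
python3 - <<'E'
from h import *
p=capture("top");save(p,"topcrop.png",(220,130,420,280),4)
E
```

```text
(no output)
```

View pics/topcrop.png

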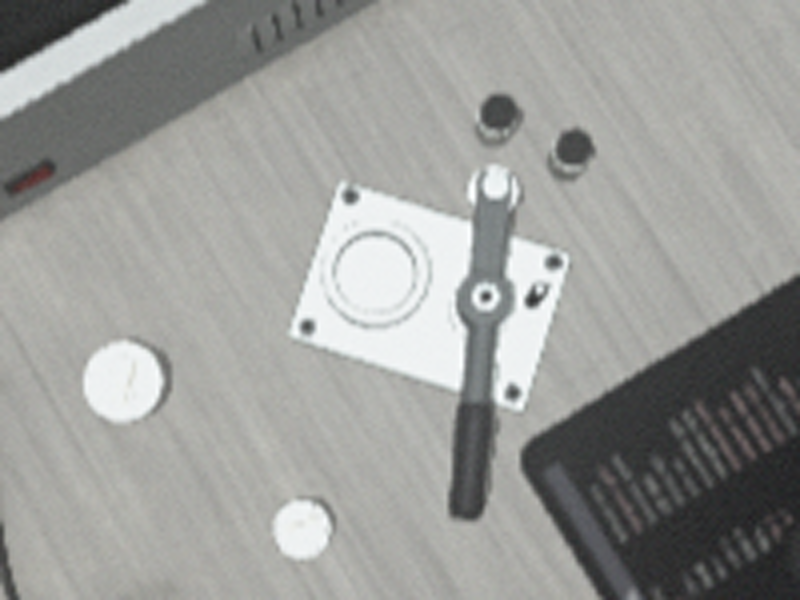

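The large tin is at crop (124,381), i.e. pixel (251,225). Its look-alike at crop (302,528) is clearly smaller, with a diameter of 58 px against 82 px, so the large one fits the 43 mm lid. The clamp's well is at crop (377,273), the pivot at (485,296) and the vial caps at (497,112) and (573,147). The lever is slightly open. Next I'll fit the poses and check the full top view for obstacles.

```bash
python3 - <<'E'
from h import *
from scipy.optimize import least_squares
p=capture("top");save(p,"top1.png")
c=lambda x,y:((x+.5)/4-.5+220,(y+.5)/4-.5+130)
obs=[((46,68,12),(342,181)),((46,-68,12),(570,255)),((-46,-68,12),(524,411)),((-46,68,12),(291,337)),((0,32,30),(377,273)),((0,-28,68),(485,296))]
def W(h,l):
    a=h[2];return [h[0]+np.cos(a)*l[0]-np.sin(a)*l[1],h[1]+np.sin(a)*l[0]+np.cos(a)*l[1],l[2]]
f=lambda h:np.concatenate([proj(p,W(h,l))-c(*q) for l,q in obs])
s=least_squares(f,[545,-146,-.3]);print(s.x,np.degrees(s.x[2]),np.round(s.fun*4,1))
print("well",W(s.x,(0,32,22)),"piv",W(s.x,(0,-28,55)),"stop",W(s.x,(14,-54,61)))
he=atz(p,c(467,517),55);pv=np.array(W(s.x,(0,-28,55)));d=he-pv;print("handle",he,np.hypot(*d[:2]),"lever ang",np.degrees(np.arctan2(-d[1],-d[0])-s.x[2]))
for n,q in(("va",(497,110)),("vb",(573,146))):print(n,atz(p,c(*q),48))
# tin lid
print("tin",atz(p,c(124,381),22),"well rim",atz(p,c(377,273),30))
st=ctrl.sense();print(st["eef_pos"],np.round(st["eef_rot"],3).tolist(),st["force"],st["gripper_width"],st["t"])
s_=capture("scene")
for P in [W(s.x,(0,32,30)),W(s.x,(0,-28,68)),W(s.x,(14,-54,61)),W(s.x,(46,-68,12)),W(s.x,(-46,-68,12)),[*atz(p,c(124,381),22)]]:print(np.round(proj(s_,P),1))
save(s_,"sc1.png",(220,180,420,280),4)
E
```

```text
[ 5.43625750e+02 -1.40153074e+02 -3.32279999e-01] -19.03824156830606 [-2.6 -1.2  3.9 -1.2  1.3  1.8 -3.5 -0.1 -0.8 -0.3  1.7  0.8]
well [np.float64(554.0641229733221), np.float64(-109.90344025964683), 22] piv [np.float64(534.492173372114), np.float64(-166.62150430284007), 55] stop [np.float64(539.2452101550023), np.float64(-195.76612029517236), 61]
handle [ 421.89109534 -153.64630981   55.        ] 113.34618849458757 lever ang 12.464952975506916
va [ 638.60710931 -176.85911673   48.        ]
vb [ 617.92339673 -217.09419603   48.        ]
tin [499.26675048  27.07109995  22.        ] well rim [ 553.88369565 -110.35826913   30.        ]
[257.7645432  514.00201295 231.30357606] [[-0.894, 0.448, 0.0], [0.448, 0.894, 0.0], [-0.0, 0.0, -1.0]] [ 0.57715318  0.09461954 -0.96839316] 85.41380388911068 1.0
[322.4 214.2]
[339.6 207.5]
[354.9 215.2]
[374.6 239.7]
[328.2 253.9]
[250.6 207.4]
```

View pics/top1.png

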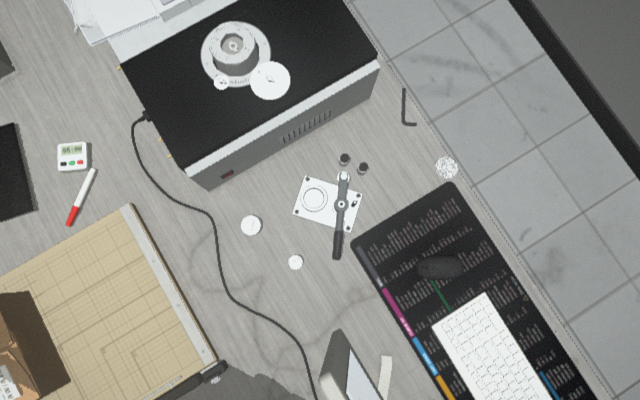

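View pics/sc1.png

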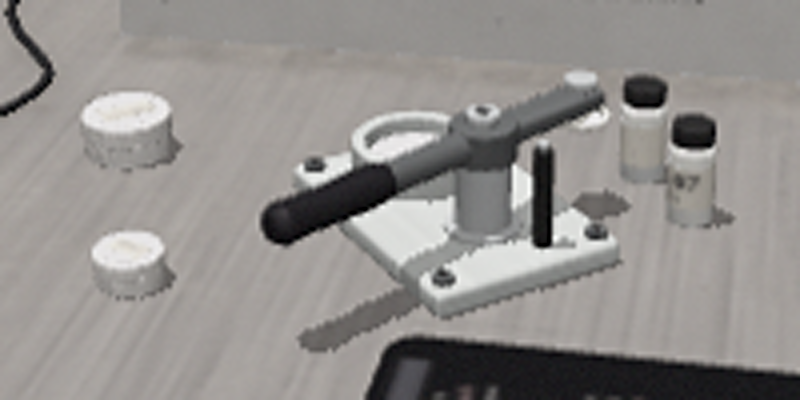

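Both cameras agree with the fit to about 1 px: the lid is at (251.4,207.6) in the scene view against a predicted (250.6,207.4), and the pivot is at (340.4,207.6) against (339.6,207.5). The top view shows the monitor near (345,360), which is tall. I'll check how far its corner sits from the arm's path, then travel over the tin.

```bash
python3 - <<'E'
from h import *
s=capture("scene");t=capture("top")
def tri(a,b):
    d1=ray(s,a);d2=ray(t,b);A=np.stack([d1,-d2],1);o=np.array(t["xyz"])-np.array(s["xyz"])
    k,r,*_=np.linalg.lstsq(A,o,rcond=None);return np.array(s["xyz"])+d1*k[0],np.array(t["xyz"])+d2*k[1]
print(tri((155,40),(341,330)))
print(atz(t,(130,205),50),atz(t,(215,362),50),atz(t,(355,362),300))
E
```

```text
(array([ 270.71580094, -113.32998746,  358.1917498 ]), array([ 317.96919014, -140.66149722,  353.83722158]))
[544.15230832 276.36982901  50.        ] [224.33220399  94.4904236   50.        ] [ 264.50438904 -163.32506718  300.        ]
```

Emit:
{"api": "play_rows", "payload": {"commands": [[0, [0, 0, 40], [0, 0, 0]], [0, [40, -40, 70], [0, 0, 8]], [0, [65, -95, 70], [0, 0, 8]], [0, [90, -150, 70], [0, 0, 8]], [0, [115, -205, 70], [0, 0, 8]], [0, [140, -260, 70], [0, 0, 8]], [0, [165, -320, 70], [0, 0, 8]], [0, [190, -380, 50], [0, 0, 8]], [0, [215, -435, 0], [0, 0, 8]], [0, [241.5, -487, -50], [0, 0, 8]]], "grip_force": 20}}

```text
t: 2.4
eef_pos: [487.6, 51.0, 205.3]
eef_rot: [[-0.947, 0.32, 0.003], [0.32, 0.947, -0.0], [-0.003, 0.001, -1.0]]
force: [1.3, 0.8, -0.3]
gripper_width: 85.2
gripper_force: 0.0
```

Emit:
{"api": "play_rows", "payload": {"commands": [[0, [0, 0, 0], [0, 0, 0]], [0, [0, 0, -60], [0, 0, 0]], [0, [0, 0, -110], [0, 0, 0]], [0, [0, 0, -150], [0, 0, 0]], [0, [0, 0, -173], [0, 0, 0]], [0, [0, 0, -173], [0, 0, 0]], [0.6, [0, 0, -173], [0, 0, 0]], [0.6, [0, 0, -173], [0, 0, 0]], [0.6, [0, 0, -173], [0, 0, 0]], [0.6, [0, 0, -173], [0, 0, 0]]], "grip_force": 20}}

```text
t: 3.65
eef_pos: [486.9, 52.8, 33.0]
eef_rot: [[-0.948, 0.32, 0.001], [0.32, 0.948, -0.0], [-0.001, 0.0, -1.0]]
force: [0.1, 0.5, -0.0]
gripper_width: 34.4
gripper_force: 0.0
```

Emit:
{"api": "play_rows", "payload": {"commands": [[0, [0, 0, 30], [0, 0, 0]], [0, [12.5, -25.5, 30], [0, 0, 0]], [0, [12.5, -25.5, 30], [0, 0, 0]], [0, [12.5, -25.5, 0], [0, 0, 0]], [0, [12.5, -25.5, -25], [0, 0, 0]], [0, [12.5, -25.5, -25], [0, 0, 0]], [0.6, [12.5, -25.5, -25], [0, 0, 0]], [0.6, [12.5, -25.5, -25], [0, 0, 0]], [0.6, [12.5, -25.5, -25], [0, 0, 0]], [0.6, [12.5, -25.5, -25], [0, 0, 0]]]}}

```text
t: 4.9
eef_pos: [500.0, 27.3, 8.6]
eef_rot: [[-0.948, 0.319, 0.002], [0.319, 0.948, -0.0], [-0.002, 0.001, -1.0]]
force: [-1.4, -0.3, 6.3]
gripper_width: 42.0
gripper_force: 20.1
```

Emit:
{"api": "play_rows", "payload": {"commands": [[0, [0, 0, 0], [0, 0, 0]], [0, [0, 0, 0], [0, 0, 0]], [0, [0, 0, 0], [0, 0, 0]], [0, [0, 0, 35], [0, 0, 0]], [0, [0, 0, 35], [0, 0, -10]], [0, [0, 0, 35], [0, 0, -20]], [0, [0, 0, 35], [0, 0, -30]], [0, [0, 0, 35], [0, 0, -40]], [0, [0, 0, 35], [0, 0, -50]], [0, [0, 0, 35], [0, 0, -50]]]}}

```text
t: 6.15
eef_pos: [498.8, 27.3, 42.2]
eef_rot: [[-0.366, 0.931, -0.0], [0.931, 0.366, 0.0], [0.0, -0.0, -1.0]]
force: [-0.2, 0.4, 0.4]
gripper_width: 85.8
gripper_force: 0.0
```

Emit:
{"api": "play_rows", "payload": {"commands": [[0, [0, 0, 0], [0, 0, -10]], [0, [0, 0, 0], [0, 0, -20]], [0, [0, 0, 0], [0, 0, -30]], [0, [0, 0, 0], [0, 0, -40]], [0, [0, 0, 0], [0, 0, -40]], [0, [0, 0, -20], [0, 0, -40]], [0, [0, 0, -34], [0, 0, -40]], [0.6, [0, 0, -34], [0, 0, -40]], [0.6, [0, 0, -34], [0, 0, -40]], [0.6, [0, 0, -34], [0, 0, -40]]]}}

```text
t: 7.4
eef_pos: [499.8, 27.2, 9.1]
eef_rot: [[0.319, 0.948, 0.002], [0.948, -0.319, -0.0], [0.0, 0.002, -1.0]]
force: [-0.1, -0.2, -0.5]
gripper_width: 41.7
gripper_force: 20.3
```

Emit:
{"api": "play_rows", "payload": {"commands": [[0, [0, 0, 0], [0, 0, 0]], [0, [0, 0, 0], [0, 0, 0]], [0, [0, 0, 0], [0, 0, 0]], [0, [0, 0, 45], [0, 0, 0]], [0, [0, 50, 70], [0, 0, 0]], [0, [0, 110, 70], [0, 0, 0]], [0, [0, 160, 70], [0, 0, 0]], [0, [0, 160, 70], [0, 0, 0]], [0, [0, 160, 70], [0, 0, 0]]]}}

```text
t: 8.52
eef_pos: [498.7, 187.1, 78.2]
eef_rot: [[0.319, 0.948, -0.0], [0.948, -0.319, -0.001], [-0.001, -0.0, -1.0]]
force: [0.4, -0.6, 0.3]
gripper_width: 85.0
gripper_force: 0.0
```

```bash
python3 - <<'E'
from h import *
p=capture("top");s=capture("scene")
a=np.array(p["image"])[130:280,220:420];b=np.array(s["image"])[180:280,220:420]
out=np.vstack([cv2.resize(a[70:120,5:105],None,fx=8,fy=8,interpolation=cv2.INTER_CUBIC)[:300],cv2.resize(a[20:100,60:160],None,fx=8,fy=8,interpolation=cv2.INTER_CUBIC)[20:320]])
cv2.imwrite("pics/two.png",cv2.cvtColor(out,cv2.COLOR_RGB2BGR))
print("pred tin px", proj(p,[499.8,27.2,22]),(np.array(proj(p,[499.8,27.2,22]))-[225,200]+.5)*8-.5,ctrl.sense()["eef_pos"])
E
```

```text
pred tin px [250.56497483 224.62913247] [208.01979864 200.53305979] [498.93493883 186.19815399  78.18355383]
```

View pics/two.png

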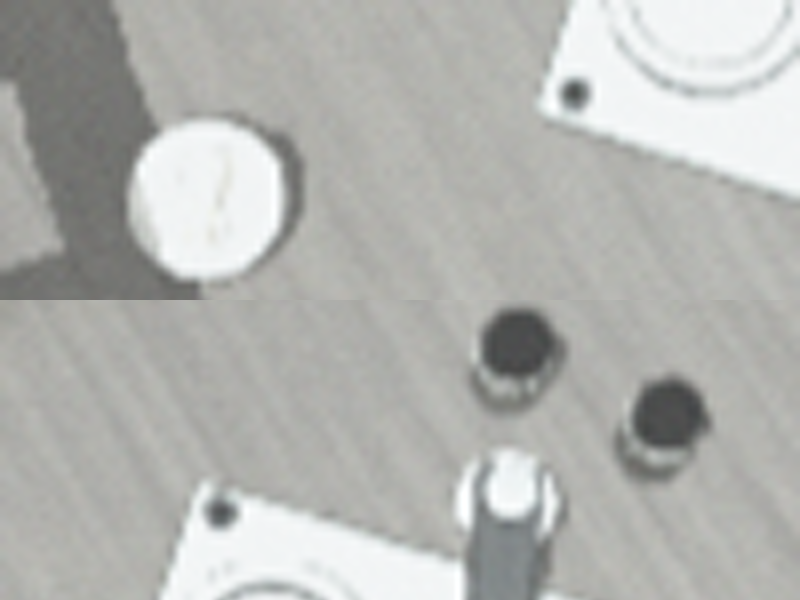

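The lid outline is centred at (206.5,198) in the 8x crop, against (208,200.5) predicted from the squeeze-centred tool pose. So the camera reads about +0.7 mm in x and +0.4 mm in y, which puts the corrected well at about (553.4, -110.4). The vial caps are clear. Next I'll grasp the tin.

Emit:
{"api": "play_rows", "payload": {"commands": [[0, [0, -60, 0], [0, 0, 0]], [0, [0, -120, 0], [0, 0, 0]], [0, [0, -160, -20], [0, 0, 0]], [0, [0, -160, -30], [0, 0, 0]], [0, [0, -160, -55], [0, 0, 0]], [0, [0, -160, -70], [0, 0, 0]], [0.6, [0, -160, -70], [0, 0, 0]], [0.6, [0, -160, -70], [0, 0, 0]], [0.6, [0, -160, -70], [0, 0, 0]], [0.6, [0, -160, -70], [0, 0, 0]]], "grip_force": 30}}

```text
t: 9.88
eef_pos: [500.2, 27.4, 9.4]
eef_rot: [[0.319, 0.948, 0.003], [0.948, -0.319, -0.0], [0.001, 0.002, -1.0]]
force: [-0.2, 1.1, 4.1]
gripper_width: 41.6
gripper_force: 30.7
```

Emit:
{"api": "play_rows", "payload": {"commands": [[0.6, [0, 0, 30], [0, 0, 0]], [0.6, [0, 0, 75], [0, 0, 0]], [0.6, [20, -50, 75], [0, 0, 0]], [0.6, [40, -100, 75], [0, 0, 0]], [0.6, [53.6, -137.6, 75], [0, 0, 0]], [0.6, [53.6, -137.6, 75], [0, 0, 0]], [0.6, [53.6, -137.6, 75], [0, 0, 0]]]}}

```text
t: 10.75
eef_pos: [551.8, -109.8, 83.0]
eef_rot: [[0.32, 0.947, -0.001], [0.947, -0.32, 0.001], [0.0, -0.001, -1.0]]
force: [-0.2, 0.3, -0.9]
gripper_width: 41.8
gripper_force: 30.6
```

Emit:
{"api": "play_rows", "payload": {"commands": [[0.6, [1, -0.6, -20], [0, 0, 0]], [0.6, [1, -0.6, -40], [0, 0, 0]], [0.6, [1, -0.6, -40], [0, 0, 0]], [0.6, [1, -0.6, -40], [0, 0, 0]], [0.6, [1, -0.6, -40], [0, 0, 0]]]}}

```text
t: 11.38
eef_pos: [554.3, -110.7, 44.5]
eef_rot: [[0.319, 0.948, 0.002], [0.948, -0.319, -0.001], [0.0, 0.002, -1.0]]
force: [-0.6, -0.3, 0.1]
gripper_width: 41.4
gripper_force: 30.6
```

```bash
python3 - <<'E'
from h import *
s=capture("scene");save(s,"hover.png",(270,160,370,235),8);st=ctrl.sense();print(st["eef_pos"],st["force"])
E
```

```text
[ 554.34381935 -110.87082907   44.44788425] [ 0.66709304  0.07831309 -0.3101616 ]
```

View pics/hover.png

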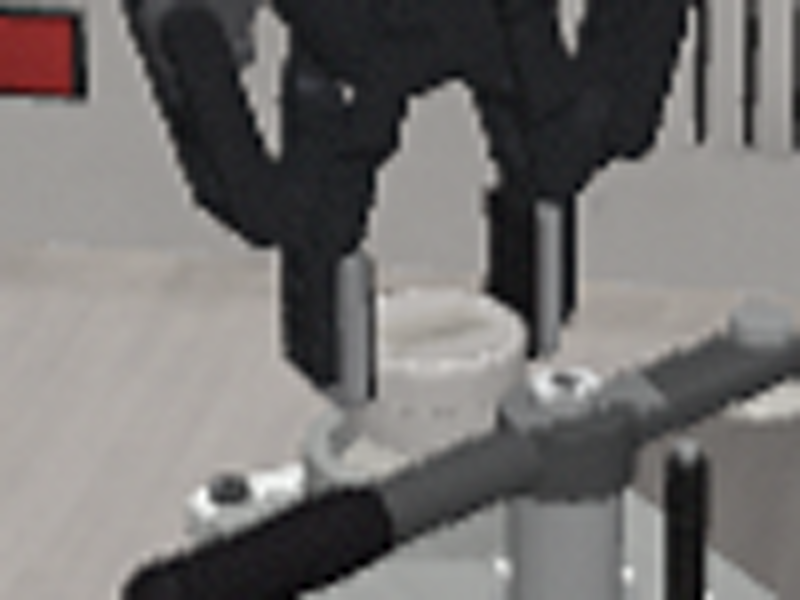

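Emit:
{"api": "play_rows", "payload": {"commands": [[0.6, [-0.8, 0.3, -3], [0, 0, 0]], [0.6, [-0.8, 0.3, -6], [0, 0, 0]], [0.6, [-0.8, 0.3, -8], [0, 0, 0]], [0.6, [-0.8, 0.3, -8], [0, 0, 0]]]}}

```text
t: 11.92
eef_pos: [552.5, -110.5, 35.0]
eef_rot: [[0.32, 0.948, -0.001], [0.948, -0.32, 0.0], [0.0, -0.001, -1.0]]
force: [0.5, 1.1, -1.3]
gripper_width: 41.1
gripper_force: 30.6
```

Emit:
{"api": "play_rows", "payload": {"commands": [[0.6, [0.4, 0, -1.5], [0, 0, 0]], [0.6, [0.4, 0, -2.5], [0, 0, 0]], [0.6, [0.4, 0, -3.2], [0, 0, 0]], [0.6, [0.4, 0, -3.2], [0, 0, 0]]]}}

```text
t: 12.42
eef_pos: [553.1, -110.6, 32.1]
eef_rot: [[0.319, 0.948, -0.0], [0.948, -0.319, 0.0], [0.0, -0.0, -1.0]]
force: [0.3, -0.1, -0.8]
gripper_width: 41.4
gripper_force: 30.6
```

Emit:
{"api": "play_rows", "payload": {"commands": [[0.6, [0, 0, -1], [0, 0, 0]], [0.6, [0, 0, -1], [0, 0, 0]], [0.2, [0, 0, -1], [0, 0, 0]], [0.2, [0, 0, -1], [0, 0, 0]], [0.2, [0, 0, -1], [0, 0, 0]], [0.2, [0, 0, 20], [0, 0, 0]], [0.2, [0, 0, 60], [0, 0, 0]], [0.2, [0, 0, 100], [0, 0, 0]], [0.2, [0, 0, 100], [0, 0, 0]]]}}

```text
t: 13.55
eef_pos: [556.3, -111.7, 136.5]
eef_rot: [[0.319, 0.948, 0.009], [0.948, -0.319, -0.003], [-0.0, 0.009, -1.0]]
force: [0.1, -0.0, 0.4]
gripper_width: 68.5
gripper_force: 0.0
```

```bash
python3 - <<'E'
from h import *
s=capture("scene");save(s,"placed.png",(270,160,370,235),8);st=ctrl.sense();print(st["eef_pos"],st["force"],st["gripper_width"],st["joints"])
E
```

```text
[ 554.54095054 -111.05645089  134.0933702 ] [-0.7405149   0.13359082 -0.50123583] 68.027378364444 [-2.00922428e+01  1.61552290e+01  9.52098597e+01  1.01900123e-03
  6.83884897e+01 -1.46358396e+00]
```

View pics/placed.png

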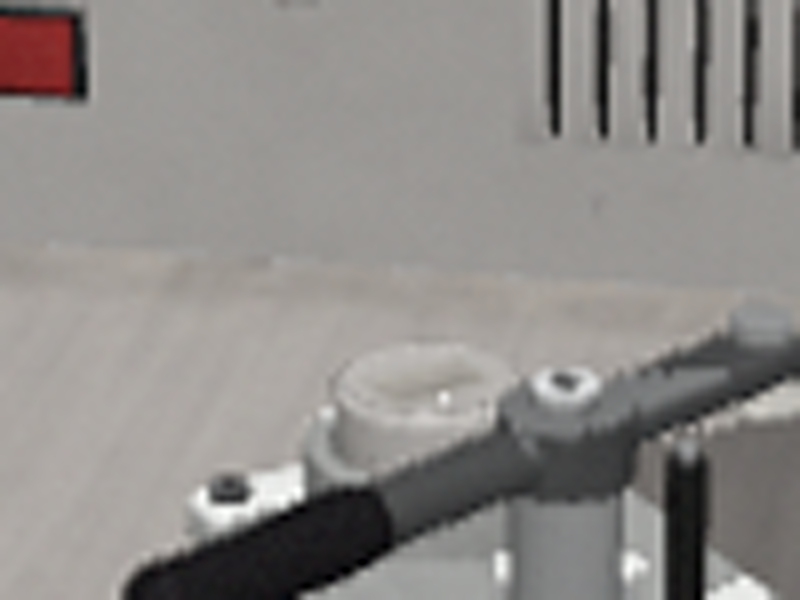

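The tin is fully down in the well, with its lid level at crop (420,380), and has been let go. The lever is still open. Next I'll close the gripper and bring it down behind the handle, on its +y side.

Emit:
{"api": "play_rows", "payload": {"commands": [[1, [-30, 0, 0], [0, 0, 6]], [1, [-70, -5, 0], [0, 0, 12]], [1, [-101, -12, 0], [0, 0, 12]], [1, [-101, -12, 0], [0, 0, 12]], [1, [-101, -12, 0], [0, 0, 12]], [1, [-101, -12, -30], [0, 0, 12]], [1, [-101, -12, -70], [0, 0, 12]], [1, [-101, -12, -92], [0, 0, 12]], [1, [-101, -12, -92], [0, 0, 12]], [1, [-101, -12, -92], [0, 0, 12]]], "grip_force": 20}}

```text
t: 14.85
eef_pos: [453.4, -122.9, 40.8]
eef_rot: [[0.115, 0.993, 0.001], [0.993, -0.115, -0.001], [-0.0, 0.001, -1.0]]
force: [-0.0, -0.6, 0.3]
gripper_width: -0.5
gripper_force: 0.0
```

```bash
python3 - <<'E'
from h import *
s=capture("scene");t=capture("top")
a=np.array(s["image"])[170:245,260:360];b=np.array(t["image"])[160:235,290:390]
o=np.hstack([cv2.resize(i,None,fx=4,fy=4,interpolation=cv2.INTER_CUBIC) for i in(a,b)]);cv2.imwrite("pics/beh.png",o[:,:,::-1])
st=ctrl.sense();print(st["eef_pos"],st["force"],st["gripper_width"])
piv=np.array([533.8,-167.0])
for th in (12.5,20,30,40,50,60,70,80,85,88,90):
    r=np.radians(th-19);x=np.array([np.cos(r),np.sin(r)]);y=np.array([-x[1],x[0]]);print(th,np.round(piv-85*x+20*y,1))
E
```

```text
[ 453.66796435 -123.09870088   41.4133053 ] [ 0.4220186  -1.20088006  1.37041195] 0.38662381073380875
12.5 [ 451.6 -137.5]
20 [ 448.5 -148.5]
30 [ 446.5 -163.6]
40 [ 447.3 -178.8]
50 [ 450.6 -193.6]
60 [ 456.5 -207.7]
70 [ 464.8 -220.5]
80 [ 475.1 -231.6]
85 [ 481.  -236.5]
88 [ 484.7 -239.2]
90 [ 487.2 -240.9]
```

View pics/beh.png

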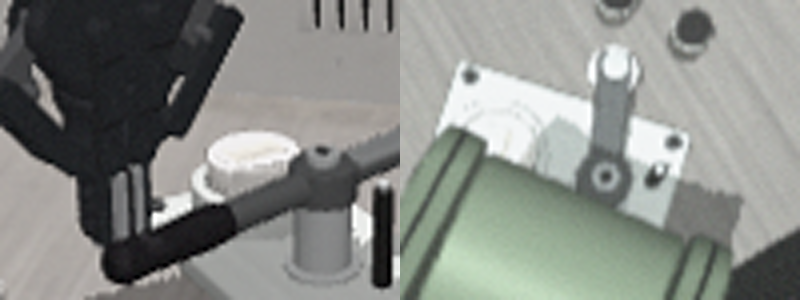

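The left half shows the closed fingers standing behind the handle at about (125,235), and the tin in the well. I'll start the sweep gently.

Emit:
{"api": "play_rows", "payload": {"commands": [[1, [-1, -8, 0], [0, 0, 0]], [1, [-2, -13, 0], [0, 0, 0]], [1, [-3, -17, 0], [0, 0, 2]], [1, [-4, -21, 0], [0, 0, 4]], [1, [-5, -25, 0], [0, 0, 7]], [1, [-5.5, -29, 0], [0, 0, 10]]]}}

```text
t: 15.7
eef_pos: [446.7, -151.8, 40.5]
eef_rot: [[-0.06, 0.998, 0.0], [0.998, 0.06, 0.001], [0.001, 0.0, -1.0]]
force: [-0.3, 2.1, 0.9]
gripper_width: 0.0
gripper_force: 0.8
```

Emit:
{"api": "play_rows", "payload": {"commands": [[1, [-0.7, -4, 0], [0, 0, 3]], [1, [-1.2, -8, 0], [0, 0, 5]], [1, [-1.5, -12, 0], [0, 0, 8]], [1, [-1.5, -16, 0], [0, 0, 11]], [1, [-1.2, -20, 0], [0, 0, 13]], [1, [-1, -24, 0], [0, 0, 16]], [1, [-0.5, -28, 0], [0, 0, 18]], [1, [0.3, -32, 0], [0, 0, 21]], [1, [1, -36, 0], [0, 0, 23]]]}}

```text
t: 16.82
eef_pos: [447.6, -187.6, 40.4]
eef_rot: [[-0.445, 0.896, 0.0], [0.896, 0.445, 0.001], [0.001, 0.001, -1.0]]
force: [-0.1, 2.0, 0.4]
gripper_width: -0.2
gripper_force: 0.8
```

Emit:
{"api": "play_rows", "payload": {"commands": [[1, [1.2, -3.3, 0], [0, 0, 2.5]], [1, [2.5, -6.5, 0], [0, 0, 5]], [1, [3.8, -10, 0], [0, 0, 7.5]], [1, [5.2, -13.5, 0], [0, 0, 10]], [1, [6.8, -17, 0], [0, 0, 12.5]], [1, [8.5, -20.3, 0], [0, 0, 15]], [1, [10.4, -23.7, 0], [0, 0, 17.5]]]}}

```text
t: 17.7
eef_pos: [457.0, -211.1, 40.2]
eef_rot: [[-0.694, 0.72, -0.002], [0.72, 0.694, 0.001], [0.002, -0.001, -1.0]]
force: [-3.0, 3.1, 2.6]
gripper_width: -0.1
gripper_force: 2.0
```

Emit:
{"api": "play_rows", "payload": {"commands": [[1, [1.3, -2, 0], [0, 0, 1.5]], [1, [2.7, -4, 0], [0, 0, 3.2]], [1, [4.2, -6, 0], [0, 0, 5]], [1, [5.8, -8, 0], [0, 0, 6.7]], [1, [7.4, -9.8, 0], [0, 0, 8.5]]]}}

```text
t: 18.32
eef_pos: [462.0, -219.0, 39.3]
eef_rot: [[-0.793, 0.61, -0.007], [0.61, 0.793, 0.005], [0.009, -0.001, -1.0]]
force: [-2.0, 1.0, -0.8]
gripper_width: -0.2
gripper_force: 0.5
```

Emit:
{"api": "play_rows", "payload": {"commands": [[1, [1.8, -2, 0], [0, 0, 1.6]], [1, [3.6, -4, 0], [0, 0, 3.2]], [1, [5.5, -6, 0], [0, 0, 4.8]], [1, [7.3, -7.7, 0], [0, 0, 6.4]], [1, [9.2, -9.3, 0], [0, 0, 8]]]}}

```text
t: 18.95
eef_pos: [472.5, -229.8, 39.5]
eef_rot: [[-0.87, 0.493, -0.005], [0.493, 0.87, 0.002], [0.005, -0.001, -1.0]]
force: [-7.2, 1.2, 3.1]
gripper_width: -0.0
gripper_force: 3.7
```

Emit:
{"api": "play_rows", "payload": {"commands": [[1, [1.6, -1.4, 0], [0, 0, 1.3]], [1, [3.2, -2.8, 0], [0, 0, 2.6]], [1, [4.8, -4.1, 0], [0, 0, 3.9]], [1, [6.4, -5.3, 0], [0, 0, 5.2]], [1, [6.4, -5.3, 0], [0, 0, 5.2]]]}}

```text
t: 19.58
eef_pos: [478.9, -235.4, 39.5]
eef_rot: [[-0.911, 0.413, -0.005], [0.413, 0.911, 0.002], [0.005, -0.001, -1.0]]
force: [-7.2, 1.2, 3.9]
gripper_width: -0.1
gripper_force: 3.6
```

Emit:
{"api": "play_rows", "payload": {"commands": [[1, [1.2, -0.9, 0], [0, 0, 1]], [1, [2.5, -1.8, 0], [0, 0, 2]], [1, [3.5, -2.6, 0], [0, 0, 3]], [1, [3.5, -2.6, 0], [0, 0, 3]]]}}

```text
t: 20.08
eef_pos: [482.3, -238.0, 39.5]
eef_rot: [[-0.931, 0.365, -0.005], [0.365, 0.931, 0.002], [0.006, -0.0, -1.0]]
force: [-8.6, 1.0, 2.8]
gripper_width: 0.1
gripper_force: 3.8
```

Emit:
{"api": "play_rows", "payload": {"commands": [[1, [0.8, -0.6, 0], [0, 0, 0.7]], [1, [1.6, -1.2, 0], [0, 0, 1.4]], [1, [1.6, -1.2, 0], [0, 0, 1.4]]]}}

```text
t: 20.45
eef_pos: [483.8, -239.2, 39.5]
eef_rot: [[-0.94, 0.342, -0.005], [0.342, 0.94, 0.002], [0.006, -0.0, -1.0]]
force: [-7.4, 0.4, 3.6]
gripper_width: 0.4
gripper_force: 3.9
```

Emit:
{"api": "play_rows", "payload": {"commands": [[1, [0.8, -0.6, 0], [0, 0, 0.6]], [1, [1.4, -1, 0], [0, 0, 1]], [1, [1.4, -1, 0], [0, 0, 1]]]}}

```text
t: 20.82
eef_pos: [485.2, -240.1, 39.5]
eef_rot: [[-0.946, 0.325, -0.006], [0.325, 0.946, 0.002], [0.006, -0.0, -1.0]]
force: [-8.7, 0.8, 2.6]
gripper_width: -0.5
gripper_force: 4.0
```

Emit:
{"api": "play_rows", "payload": {"commands": [[1, [0.6, -0.3, 0], [0, 0, 0]], [1, [0.6, -0.3, 0], [0, 0, 0]]]}}

```text
t: 21.08
eef_pos: [486.0, -240.5, 39.5]
eef_rot: [[-0.946, 0.325, -0.005], [0.325, 0.946, 0.001], [0.005, -0.0, -1.0]]
force: [-7.5, 1.3, 2.6]
gripper_width: 0.0
gripper_force: 3.6
```

Emit:
{"api": "play_rows", "payload": {"commands": [[1, [0.6, -0.3, 0], [0, 0, 0]], [1, [0.6, -0.3, 0], [0, 0, 0]]]}}

```text
t: 21.32
eef_pos: [486.7, -240.8, 39.5]
eef_rot: [[-0.946, 0.325, -0.005], [0.325, 0.946, 0.001], [0.005, -0.0, -1.0]]
force: [-7.5, 0.4, 1.3]
gripper_width: -0.0
gripper_force: 3.6
```

Emit:
{"api": "play_rows", "payload": {"commands": [[1, [0.6, -0.3, 0], [0, 0, 0]], [1, [0.6, -0.3, 0], [0, 0, 0]]]}}

```text
t: 21.58
eef_pos: [487.2, -241.1, 39.5]
eef_rot: [[-0.946, 0.325, -0.005], [0.325, 0.946, 0.002], [0.005, -0.0, -1.0]]
force: [-7.1, 0.4, 1.6]
gripper_width: -0.5
gripper_force: 3.6
```

Emit:
{"api": "play_rows", "payload": {"commands": [[1, [0.5, -0.2, 0], [0, 0, 0]], [1, [0.5, -0.2, 0], [0, 0, 0]]]}}

```text
t: 21.82
eef_pos: [487.3, -241.1, 39.5]
eef_rot: [[-0.946, 0.325, -0.006], [0.325, 0.946, 0.002], [0.006, -0.0, -1.0]]
force: [-8.3, 1.6, 3.5]
gripper_width: 0.1
gripper_force: 4.2
```

Emit:
{"api": "play_rows", "payload": {"commands": [[1, [0.4, -0.15, 0], [0, 0, 0]], [1, [0.4, -0.15, 0], [0, 0, 0]]]}}

```text
t: 22.08
eef_pos: [487.3, -241.1, 39.5]
eef_rot: [[-0.946, 0.325, -0.007], [0.325, 0.946, 0.002], [0.007, -0.0, -1.0]]
force: [-10.1, 1.6, 4.5]
gripper_width: 0.2
gripper_force: 4.8
```

Emit:
{"api": "play_rows", "payload": {"commands": [[1, [0.4, -0.15, 0], [0, 0, 0]], [1, [0.4, -0.15, 0], [0, 0, 0]]]}}

```text
t: 22.32
eef_pos: [487.3, -241.1, 39.5]
eef_rot: [[-0.946, 0.325, -0.008], [0.325, 0.946, 0.003], [0.008, 0.0, -1.0]]
force: [-9.9, 1.5, 4.8]
gripper_width: 0.2
gripper_force: 5.3
```

Emit:
{"api": "play_rows", "payload": {"commands": [[1, [0.5, -0.2, 0], [0, 0, 0]], [1, [0.5, -0.2, 0], [0, 0, 0]]]}}

```text
t: 22.58
eef_pos: [487.4, -241.1, 39.4]
eef_rot: [[-0.946, 0.325, -0.009], [0.325, 0.946, 0.003], [0.009, 0.0, -1.0]]
force: [-12.2, 2.0, 6.0]
gripper_width: -0.2
gripper_force: 6.0
```

Emit:
{"api": "play_rows", "payload": {"commands": [[1, [0.5, -0.2, 0], [0, 0, 0]], [1, [0.5, -0.2, 0], [0, 0, 0]]]}}

```text
t: 22.82
eef_pos: [487.4, -241.1, 39.4]
eef_rot: [[-0.946, 0.325, -0.01], [0.325, 0.946, 0.004], [0.01, 0.0, -1.0]]
force: [-12.6, 2.4, 7.8]
gripper_width: 0.3
gripper_force: 6.7
```

Emit:
{"api": "play_rows", "payload": {"commands": [[1, [0.4, -0.15, 0], [0, 0, 0]], [1, [0.4, -0.15, 0], [0, 0, 0]], [1, [0.4, -0.15, 0], [0, 0, 0]], [1, [0.4, -0.15, 0], [0, 0, 0]], [1, [0.4, -0.15, 0], [0, 0, 0]]]}}

```text
t: 23.45
eef_pos: [487.4, -241.1, 39.4]
eef_rot: [[-0.946, 0.325, -0.011], [0.325, 0.946, 0.004], [0.011, 0.0, -1.0]]
force: [-13.5, 2.0, 8.7]
gripper_width: 0.4
gripper_force: 7.2
```

Emit:
{"api": "play_rows", "payload": {"commands": [[1, [0, 0, 0], [0, 0, 0]], [1, [0, 0, 0], [0, 0, 0]], [1, [0, 0, 0], [0, 0, 0]], [1, [0, 0, 0], [0, 0, 0]], [1, [0, 0, 0], [0, 0, 0]]]}}

```text
t: 24.08
eef_pos: [487.4, -241.1, 39.4]
eef_rot: [[-0.946, 0.325, -0.011], [0.325, 0.946, 0.004], [0.011, 0.0, -1.0]]
force: [-13.6, 2.8, 8.6]
gripper_width: -0.3
gripper_force: 7.2
```

Emit:
{"api": "play_rows", "payload": {"commands": [[1, [-3, 1, 0], [0, 0, 0]], [1, [-12, 4, 0], [0, 0, 0]], [1, [-30, 10, 0], [0, 0, 0]], [1, [-35, 12, 40], [0, 0, 0]], [1, [-35, 40, 100], [0, 0, 0]], [1, [-35, 100, 130], [0, 0, 0]], [1, [-35, 155, 140], [0, 0, 0]], [1, [-35, 210, 140], [0, 0, 0]], [1, [-35, 260, 140], [0, 0, 0]], [1, [-35, 260, 140], [0, 0, 0]]]}}

```text
t: 25.32
eef_pos: [457.6, 20.4, 180.9]
eef_rot: [[-0.947, 0.321, 0.003], [0.321, 0.947, 0.0], [-0.003, 0.001, -1.0]]
force: [0.7, -0.1, -0.9]
gripper_width: -0.1
gripper_force: 0.0
```

```bash
python3 - <<'E'
from h import *
s=capture("scene");t=capture("top")
a=np.array(s["image"])[175:265,290:415];b=np.array(t["image"])[140:265,270:395]
o=np.hstack([cv2.copyMakeBorder(cv2.resize(a,None,fx=3.2,fy=3.2),0,112,0,0,cv2.BORDER_CONSTANT),cv2.resize(b,None,fx=3.2,fy=3.2)]);cv2.imwrite("pics/end.png",o[:,:,::-1])
st=ctrl.sense();print(st["eef_pos"],st["force"])
E
```

```text
[457.7819206   17.59764944 180.73410699] [-0.45946212  0.17838426  0.27425552]
```

View pics/end.png

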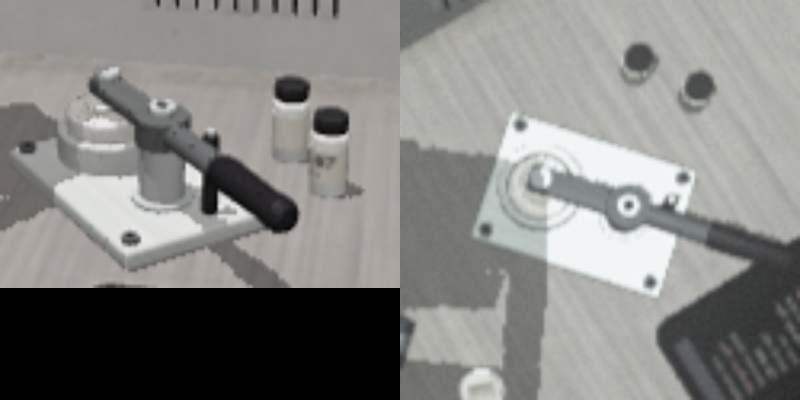

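The lever is closed against its stop at about (210,165). The foot is over the tin in the well, at (100,100) in the left half and (540,180) in the right half. Both vials stand where they were, and the arm is clear.

```bash
python3 -c "
from h import *
print(job.sign_off())"
```

```text
the job is handed in; nothing more can be done
None
```

The job is handed in, though sign-off returned no verdict: the tin is seated in the well and clamped under the lever's foot, the lever was held at its stop with about 16 N measured for over a second, and both vials look undisturbed.

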